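# Macaron held ready over the dessert cup with tongs

## Robot

A 6-joint arm with a two-finger parallel gripper is mounted at the origin on the work surface. World frame = base frame: x ahead of the robot, y to its left, z up, the work surface at z = 0. Lengths are in mm, angles in rad, forces in N, time in s.
With the tool pointing down it reaches from about 350 to 725 mm from the base axis. Payload 4.3 kg.
Tool frame: the origin (TCP) lies midway between the tips of the shut fingers; the grasp point (between the pads) lies 19 mm behind it; z points along the fingers, y is the direction in which the jaws open and shut (so a half turn about z gives the same grasp; the last joint's range is limited). The gripper opens to 85 mm and grips with 20 to 120 N. Pads are 22 mm wide; open, the fingers measure 114 mm over their backs; the gripper's body (76 mm by 85 mm) begins 54 mm behind the grasp point. The pads swing forward as they close: fully open they stand 13 mm farther back than shut.
Start: joints at [-1.442, 0.377, 0.081, 1.274, 0, 1.46], TCP at [136.017, -558.718, 231.329] pointing down, gripper open.
Joint ranges: [-2.72, 2.72], [-0.84, 1.66], [-1.02, 1.22], [-1.77, 2.12], [-1.37, 1.28], [-3.14, 3.14]. Speed limits (rad/s): [2.57, 2.57, 3.14, 3.14, 3.14, 3.14].

## Interface

Orientations are given as a rotation vector (axis times angle).
In Python, from cell import get_state, capture, camera_model, close_job gives the robot as it stands.
- The arm moves only by the tool step_arm, never from a script. Its argument "motion" is a list of rows, each a list of 7 numbers: the shift along the tool's x, y, z in cm, then the turn, a rotation vector about the tool's x, y, z in rad, then the closure in counts, from 0 (fully open) to 255 (shut). A call has exactly 10 rows; each row is the pose to reach, as a shift and turn from the pose commanded when the call began, along the tool's axes at that moment; what a row does not reach only later rows make up. A row lasts 1/12 s, in which the tool goes at most 41.7 mm and 7.16 degrees, less where a joint would pass 70% of its speed; a pose out of reach is approached as far as the arm can. A call with a gripper value outside its range is refused whole. The fingers move at their own pace and stop on an object; "grip_force" is the grip in N (left out, the last holds). Time passes only in rows, so rows that repeat a pose let the fingers close, or fill a call up. It gives the time, the measured TCP pose, the force and the opening at its end, in the units of the state.
- get_state(): the state, without advancing time (a new reading comes with each control period).
- capture(name): name is "side" or "top" or "wrist"; returns the picture (420x560x3 uint8, red, green, blue); there is no depth.
- camera_model(name): a dict with "vertical_fov" (degrees; the focal length in pixels is half the picture's height over the tangent of half this angle, whatever the lens; pixels are square), "cx", "cy" (the principal point, pixels), "k1" (the pictures are not rectified: a ray, as slopes to the right and down, at radius r is drawn at 1 + k1 r^2 times it, then the intrinsics apply), "R" (3x3) and "t" (3): a world point X has camera coordinates R X + t. Camera axes: x right, y down, z forward; pixel columns grow to the right and rows downward; lengths in mm; the calibration is good to about 2 mm. A picture is of the moment at which its call begins: read the wrist's pose just before it. camera_model takes no time and is no camera call; for the wrist camera it gives the pose at the moment of the call.
- close_job(): hands the job in, once; it reports no verdict.
The state is a dict: "t": time; "q": joint angles; "dq": joint speeds; "joint_efforts": joint torques, N m; "ee_pos": TCP position; "eef_rot": TCP orientation; "force": force on the tool from outside, world axes, zero at the start; "moment": the same for the moment, N m; "grip_width": finger opening in mm.
Only numpy, scipy, OpenCV 4.12 (cv2) and the standard library are available. Lean on these libraries where they do the work, as an engineer would, in place of code of your own. Each camera call takes 0.05 s, during which the arm holds its last target.

## Task

Pick up the sprung steel tongs, close their tips on the round macaron and carry it to the steel dessert cup, for hygiene never touching the macaron itself with the gripper. Finish while still holding the macaron in the squeezed tongs, steady over the middle of the cup and clear above its rim: the program ends holding, nothing is put down. Leave the cup, the sponge finger, the beaker, the bottle and the machine lid where they stand.

Things in the scene. Friction and masses are not known exactly. Their poses are not given: they have to be found in the camera images.
- tongs_center (a point): Centre of the kitchen tongs, half-way up, between their two black grip plates: the place to hold them. x axis along the tongs to the tips, y across (the squeezing direction), z up. They lie on edge on the table, 26 mm high (point 13 mm above the underside), 212 mm long, 125 g, balanced near here. Open, they are 54 mm wide here over the plates' outer faces.
- tongs_tips (a point): Midway between the tips, 90 mm ahead of tongs_center, same height and axes. Each tip is an upright shallow V, 26 mm high, spanning 69 to 111 mm ahead of tongs_center. A 40 mm disc centred here is cradled when they close. Open, the narrowest gap between the tips is about 61 mm (near end) to 68 mm (far end).
- jaw: The moving jaw of the tongs, on their +y side; origin on the pivot at the underside. It closes by about 0.18 rad onto the macaron, 0.27 when shut. Sprung open against a stop: squeezed at the plates it begins to yield at about 5.5 N and takes 9.5 N at the macaron's width. Squeezed equally, the tongs' frame turns by half this angle, so the tips stay ahead of the middle of the grip.
- tongs: The whole tongs, both jaws; origin right under tongs_center at the underside, same axes. The jaws swing level about an upright pin (18 mm thick) 100 mm behind the origin. The grip plates are upright and flat, from 45 mm behind to 35 mm ahead of it, within 5 degrees of parallel. Closing the plates from 54 to about 36 mm outside width closes the tips on the macaron.
- macaron_center (a point): Centre, half-way up, of the macaron: an upright round disc, 40 mm diameter, 22 mm high, 20 g, cream-coloured shells with a brown filling, lying flat on one of the two round wooden boards. z up.
- macaron: The same macaron; origin at the centre of its underside.
- board_a: Round wooden serving board, 90 mm diameter, 12 mm high, fixed to the table; origin under its centre. It bears the macaron near its middle.
- board_b: The same kind of board; it bears the sponge finger near its middle.
- cup_rim (a point): Centre of the mouth of the open steel dessert cup, a bowl 90 mm across the rim, 60 mm high, 250 g, standing loose on the table.
- cup: The dessert cup; origin under its centre.
- finger_center (a point): Centre of the sponge finger, a biscuit bar 66 x 22 x 14 mm (long along x) on the other board; leave it alone.
- beaker: Empty glass beaker, 90 mm across, 110 mm high, beyond the boards to the left; leave it alone.
- bottle: Clear bottle with white cap, 62 mm across, 190 mm high, to the left; leave it alone.
- machine_lid: White round machine lid, 130 mm across, 30 mm high, with a red button, at the far right; leave it alone.

How it is judged (in metres and radians):
On the way:
1. the macaron is lifted clear of its board in the tongs (contact force between jaw and macaron above 0.3 N and contact force between the fingers and tongs above 1 N and contact force between the fingers and macaron below 0.05 N and height (world z) of macaron_center above 0.038 m and contact force between macaron and board_a below 0.02 N), for 0.2 s.
At the end, for the whole second after the job is handed in: The held tongs squeeze the macaron at rest, its centre within 30 mm of the cup's axis and over 82 mm above the table (some 10 mm clear of the rim); gripper off the macaron, tongs and macaron off the cup, cup upright and within 30 mm of its start (contact force between jaw and macaron above 0.3 N and contact force between the fingers and tongs above 1 N and contact force between the fingers and macaron below 0.05 N and horizontal distance between macaron_center and cup_rim below 0.03 m and height (world z) of macaron_center above 0.082 m and distance between macaron_center and tongs_tips below 0.04 m and contact force between each of macaron, tongs and cup below 0.02 N and linear speed of macaron below 0.03 m/s and angle between cup's own z axis and vertical below 0.1 rad and distance of cup from where it was at the start of the episode below 0.03 m); the arm keeps its last pose, push and grip.
It fails at once if the gripper touches the macaron (contact force between the fingers and macaron above 0.3 N).
It fails at once if the cup is shoved more than 30 mm (distance of cup from where it was at the start of the episode above 0.03 m).
It fails at once if a bystander is moved more than 30 mm (distance of any of finger_center, beaker, bottle, machine_lid from where it was at the start of the episode above 0.03 m).
It also fails if it takes over 42 s, if anything falls off the work surface, if the arm or the gripper's body presses on something with over 40 N, if the wrist force passes 120 N, or if a joint passes its speed limit or range.

## Working session

There is one attempt and no reset: what is moved stays moved. The work goes in short steps, Python scripts to look and compute and a tool call to move; the robot and the scene stay as the last step left them, time stands still between calls to the robot, and variables do not carry over. Pictures are saved under pics/ and viewed, and the job is handed in when it is done.

Besides the shell and the picture viewer there is one more tool, called after ">>>" as name(argument=value, ...) on one line, values as JSON. step_arm: Moves the arm, as the interface text tells. Its arguments: {"type":"object","properties":{"motion":{"type":"array"},"grip_force":{"type":"number"}},"required":["motion"]}

```bash
ls; mkdir -p pics; python3 - <<'E'
from cell import *
import cv2
s=get_state();print(s)
for n in("side","top","wrist"):
    m=camera_model(n);print(n,m)
    cv2.imwrite(f"pics/{n}0.png",capture(n)[:,:,::-1])
E
```

```text
pics
{'t': 0.0, 'q': array([-1.44226872e+00,  3.78066621e-01,  7.96669700e-02,  1.27437817e+00,
        6.40561826e-06,  1.46050447e+00]), 'dq': array([ 2.33509649e-04,  8.53871109e-04, -1.26648358e-05,  1.80733701e-03,
       -1.83314977e-04, -9.47079887e-04]), 'joint_efforts': array([ 1.50858091e-04, -4.63603878e+01,  2.69875073e+01,  2.06992408e-02,
       -1.32006491e-05,  4.58245921e-06]), 'ee_pos': array([ 135.95112936, -558.05195802,  230.37472637]), 'eef_rot': array([-3.11725441e+00, -3.74009835e-01,  1.83061521e-05]), 'force': array([ 0.08241493, -0.34890672,  0.28555197]), 'moment': array([-0.07532373,  0.01718789, -0.05065533]), 'grip_width': 85.39614202848921}
side {'vertical_fov': 49.76571568216111, 'cx': 280.0592486474694, 'cy': 211.4674269096689, 'k1': 0.05226889599953786, 'R': array([[-0.99874541, -0.04572329,  0.02042002],
       [-0.04579504,  0.66900401, -0.74184665],
       [ 0.02025859, -0.74185108, -0.67025858]]), 't': array([ 546.44188319,   35.38082129, 1118.05004816])}
top {'vertical_fov': 42.29707608142524, 'cx': 282.08314296551964, 'cy': 216.71226293730388, 'k1': -0.071927111404421, 'R': array([[-0.0115189 , -0.99991346,  0.0063544 ],
       [-0.9936762 ,  0.01073676, -0.11176914],
       [ 0.11169125, -0.00760167, -0.99371388]]), 't': array([  96.59555597,  577.22395018, 1643.7627707 ])}
wrist {'vertical_fov': 63.49051657787509, 'cx': 276.846255405199, 'cy': 209.40420317351334, 'k1': 0.001974892603790468, 'R': array([[ 0.23911473, -0.97098946, -0.00190185],
       [-0.93533639, -0.23085986,  0.26804767],
       [-0.26071052, -0.06231527, -0.96340377]]), 't': array([-573.95814271,  -35.81044822,  377.25010267])}
```

View pics/top0.png

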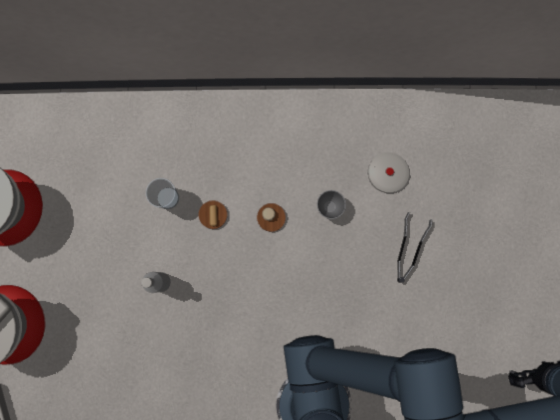

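View pics/side0.png

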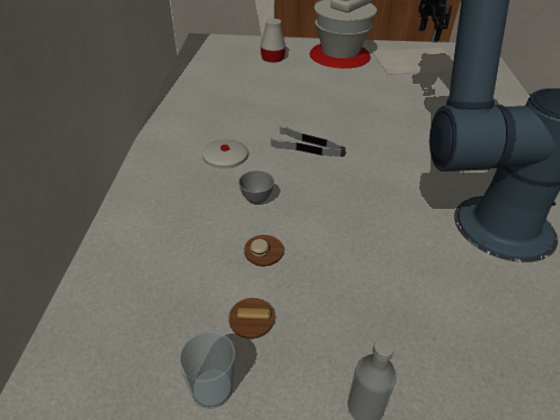

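View pics/wrist0.png

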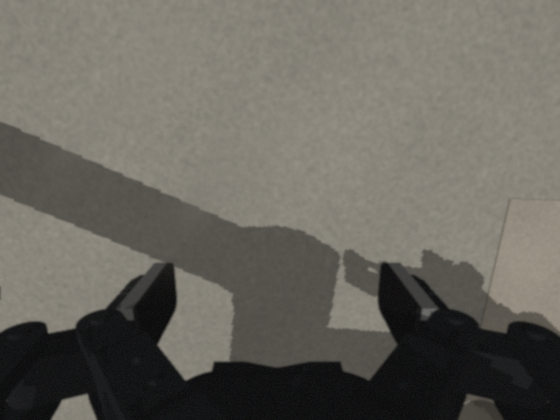

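```bash
cat > h.py <<'E'
from cell import *
import cv2, numpy as np
from scipy.spatial.transform import Rotation as Ro
def K(m):
    f=210/np.tan(np.radians(m["vertical_fov"]/2)); return f
def unproj(m,px,z):
    px=np.atleast_2d(np.array(px,float)); f=K(m)
    d=(px-[m["cx"],m["cy"]])/f
    u=d.copy()
    for _ in range(30): u=d/(1+m["k1"]*(u**2).sum(1,keepdims=True))
    rays=np.c_[u,np.ones(len(u))]@m["R"]
    C=-m["R"].T@m["t"]
    z=np.broadcast_to(z,len(u))
    s=(z-C[2])/rays[:,2]
    return C+rays*s[:,None]
def proj(m,X):
    c=np.atleast_2d(X)@m["R"].T+m["t"]; u=c[:,:2]/c[:,2:]
    u=u*(1+m["k1"]*(u**2).sum(1,keepdims=True)); return u*K(m)+[m["cx"],m["cy"]]
E
python3 - <<'E'
from h import *
m=camera_model("top")
np.set_printoptions(suppress=True,precision=1)
n=["pivot","tipL","tipR","mac","cup","board"]
print(unproj(m,[[402,281],[408,215],[432,222],[268,214],[331,204],[271,217]],[26,26,26,34,60,12]))
im=cv2.imread("pics/top0.png")
cv2.imwrite("pics/topz.png",cv2.resize(im[150:300,240:450],None,fx=3.8,fy=3.8,interpolation=cv2.INTER_CUBIC))
E
```

```text
[[ 376.  -276.4   26. ]
 [ 580.1 -302.3   26. ]
 [ 557.3 -377.1   26. ]
 [ 586.9  133.5   34. ]
 [ 612.5  -59.1   60. ]
 [ 580.   124.6   12. ]]
```

View pics/topz.png

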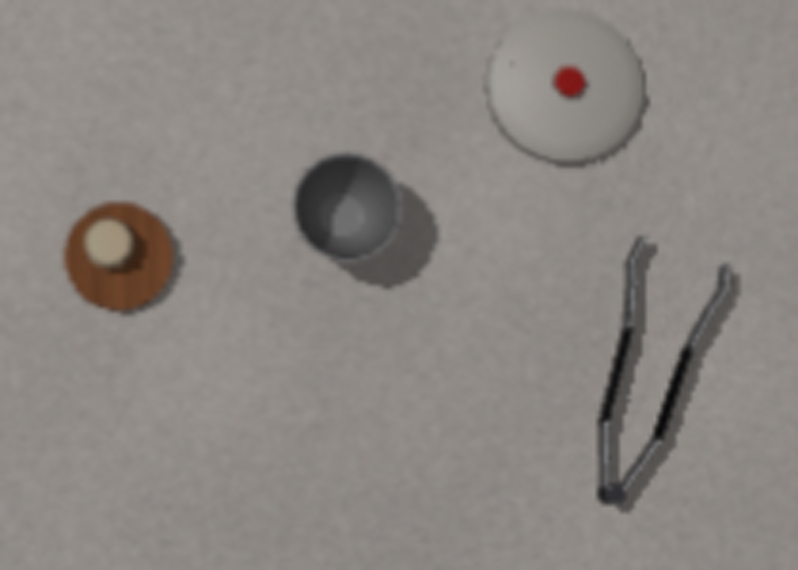

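```bash
cat >> h.py <<'E'
import json,sys
def RH(h): # tool down, x heading h
    return np.array([[np.cos(h),np.sin(h),0],[np.sin(h),-np.cos(h),0],[0,0,-1]])
def cmd(): 
    d=json.load(open("cmd.json")); return np.array(d[:3]),d[3]
def row(x,y,z,h):
    p,h0=cmd(); d=RH(h0).T@(np.array([x,y,z])-p)/10
    r=[round(v,2) for v in d]+[0,0,round(h0-h,4)]
    p2=p+RH(h0)@np.array(r[:3])*10; h2=h0-r[5]
    json.dump([*p2,h2],open("cmd.json","w")); print(r,"rows>=",max(np.linalg.norm(d)*10/41.7,abs(r[5])/.125)); 
def st():
    s=get_state(); R=Ro.from_rotvec(s["eef_rot"]).as_matrix()
    np.set_printoptions(suppress=True,precision=3)
    print("t",round(s["t"],2),"pos",s["ee_pos"],"head",np.arctan2(R[1,0],R[0,0]),"z",R[:,2],"q",s["q"],"F",s["force"],"w",s["grip_width"])
E
echo '[136.017,-558.718,231.329,0.2388]'>cmd.json
python3 - <<'E'
from h import *
st()
row(455,-303,200,-0.32)
E
```

```text
t 0.15 pos [ 135.961 -558.179  230.578] head 0.23879351925558853 z [-0.     0.002 -1.   ] q [-1.442  0.378  0.08   1.274  0.     1.461] F [ 0.251 -0.229  0.872] w 85.1996530978332
[np.float64(37.04), np.float64(-17.3), np.float64(3.13), 0, 0, 0.5588] rows>= 9.832817314229848
```

>>> step_arm(motion=[[3.7, -1.73, 0.31, 0, 0, 0.056, 0], [7.4, -3.46, 0.62, 0, 0, 0.112, 0], [11.1, -5.19, 0.93, 0, 0, 0.168, 0], [14.8, -6.92, 1.24, 0, 0, 0.224, 0], [18.5, -8.65, 1.55, 0, 0, 0.28, 0], [22.2, -10.38, 1.86, 0, 0, 0.336, 0], [25.9, -12.11, 2.17, 0, 0, 0.392, 0], [29.6, -13.84, 2.48, 0, 0, 0.448, 0], [33.3, -15.57, 2.79, 0, 0, 0.504, 0], [37.04, -17.3, 3.13, 0, 0, 0.5588, 0]], grip_force=20)

```text
t: 0.98
ee_pos: [456.1, -301.3, 199.7]
eef_rot: [3.101, -0.505, -0.0]
force: [0.5, -1.2, -0.5]
grip_width: 85.3
```

```bash
python3 - <<'E'
from h import *
st(); 
m=camera_model("wrist"); im=capture("wrist"); st(); np.save("w1.npy",im); np.savez("w1m.npz",**m)
cv2.imwrite("pics/w1.png",im[:,:,::-1])
E
```

```text
t 0.98 pos [ 456.102 -301.339  199.723] head -0.32277749523825605 z [-0. -0. -1.] q [-0.7    0.33  -0.069  1.172 -0.     2.765] F [ 0.507 -1.228 -0.493] w 85.25653424740179
t 1.03 pos [ 461.362 -296.056  198.952] head -0.31726666160094225 z [ 0.004  0.005 -1.   ] q [-0.69   0.333 -0.067  1.17   0.006  2.769] F [4.082 3.133 0.588] w 85.3929838428186
```

View pics/w1.png

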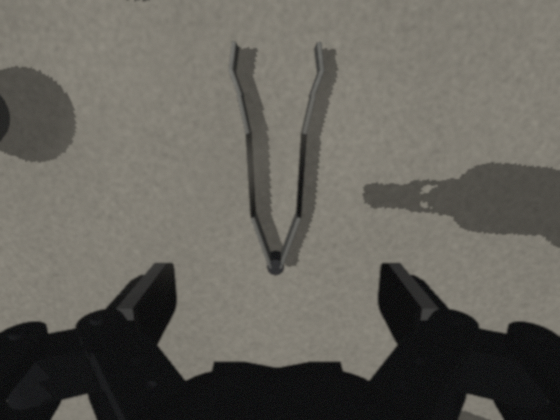

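```bash
python3 - <<'E'
from h import *
for i in range(8): capture("wrist")
st(); m=camera_model("wrist"); im=capture("wrist"); st(); np.savez("w2m.npz",**m)
cv2.imwrite("pics/w2.png",im[:,:,::-1])
cv2.imwrite("pics/w2z.png",cv2.resize(im[20:290,190:370,::-1],None,fx=2.2,fy=2.2,interpolation=cv2.INTER_CUBIC))
E
```

```text
t 1.43 pos [ 453.979 -304.183  200.152] head -0.3223698481828877 z [-0. -0. -1.] q [-0.706  0.329 -0.069  1.172 -0.     2.758] F [-0.32  -0.154  0.234] w 85.18276771033933
t 1.48 pos [ 454.075 -304.088  200.137] head -0.3222451382007707 z [ 0. -0. -1.] q [-0.706  0.329 -0.069  1.172 -0.     2.758] F [0.369 0.26  0.451] w 85.60915925709622
```

View pics/w2z.png

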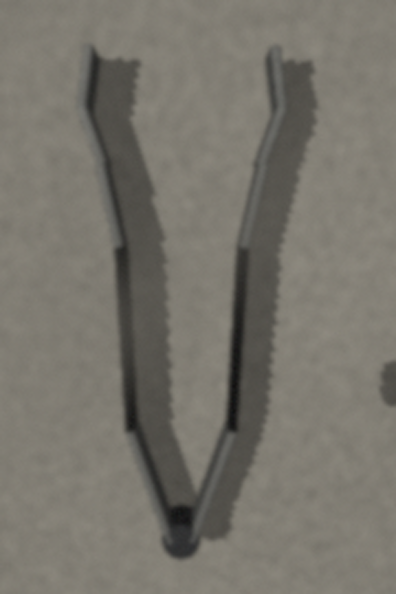

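```bash
python3 - <<'E'
from h import *
m=dict(np.load("w2m.npz"))
P=np.array([[115,248],[126,430],[251,248],[239,430],[92,45],[276,45],[180,540]])/2.2+[190,20]
X=unproj(m,P,26)
print(X)
h=-0.322
f=np.array([np.cos(h),np.sin(h)]);l=np.array([-f[1],f[0]])
c=np.array([470,-308])
print("local",np.c_[(X[:,:2]-c)@f,(X[:,:2]-c)@l])
mt=camera_model("top")
print(proj(mt,X)*1)
mid=X[:4,:2].mean(0);tm=X[4:6,:2].mean(0);print(mid,tm,np.arctan2(*(tm-X[6,:2])[::-1]))
E
```

```text
[[ 513.56885366 -290.73886224   26.        ]
 [ 438.3210689  -268.68274607   26.        ]
 [ 495.93068277 -344.02914173   26.        ]
 [ 422.66224019 -315.98504265   26.        ]
 [ 588.16111534 -308.30602436   26.        ]
 [ 565.89517424 -375.58843755   26.        ]
 [ 380.80266084 -274.50530301   26.        ]]
local [[ 35.86707009  30.16198217]
 [-42.49328424  27.2712656 ]
 [ 35.99990019 -25.97126391]
 [-42.37782489 -22.55536229]
 [112.18499819  37.10349054]
 [112.35591738 -33.76727948]
 [-95.21286645   3.54543399]]
[[405.08887011 236.33702729]
 [398.85354897 260.74247695]
 [422.29628327 241.79628771]
 [414.20710739 265.60831494]
 [409.80407515 212.40408491]
 [431.41349441 219.26697788]
 [401.33416028 279.44152172]]
[ 467.62071138 -304.85894817] [ 577.02814479 -341.94723095] -0.33104784633296896
```

```bash
python3 - <<'E'
from h import *
st()
row(472.5,-305.5,50,-0.33)
row(472.5,-305.5,8,-0.33)
E
```

```text
t 1.48 pos [ 454.075 -304.088  200.137] head -0.3222451382007707 z [ 0. -0. -1.] q [-0.706  0.329 -0.069  1.172 -0.     2.758] F [0.369 0.26  0.451] w 85.60915925709622
[np.float64(1.74), np.float64(-0.31), np.float64(15.0), 0, 0, 0.01] rows>= 3.6227426752633574
[np.float64(0.0), np.float64(-0.0), np.float64(4.2), 0, 0, 0.0] rows>= 1.0078904144331613
```

>>> step_arm(motion=[[0.5, -0.1, 2.5, 0, 0, 0.003, 0], [1.0, -0.2, 5, 0, 0, 0.006, 0], [1.74, -0.31, 8, 0, 0, 0.01, 0], [1.74, -0.31, 11, 0, 0, 0.01, 0], [1.74, -0.31, 14, 0, 0, 0.01, 0], [1.74, -0.31, 16.5, 0, 0, 0.01, 0], [1.74, -0.31, 18, 0, 0, 0.01, 0], [1.74, -0.31, 19.2, 0, 0, 0.01, 0], [1.74, -0.31, 19.2, 0, 0, 0.01, 0], [1.74, -0.31, 19.2, 0, 0, 0.01, 0]])

```text
t: 2.32
ee_pos: [471.5, -305.8, 7.7]
eef_rot: [-3.098, 0.518, 0.002]
force: [0.0, 0.3, 0.5]
grip_width: 85.4
```

```bash
python3 - <<'E'
from h import *
st()
capture("wrist");capture("wrist")
st(); m=camera_model("wrist"); im=capture("wrist")
cv2.imwrite("pics/w3.png",im[:,:,::-1])
print(proj(m,[[472,-306.2,26]]))
E
```

```text
t 2.32 pos [ 471.516 -305.799    7.681] head -0.331265391582822 z [-0.001  0.001 -1.   ] q [-0.688  0.52  -0.314  0.738 -0.     2.785] F [0.026 0.315 0.473] w 85.3911944270766
t 2.42 pos [ 472.945 -306.583    9.128] head -0.330802728280273 z [ 0.001 -0.001 -1.   ] q [-0.688  0.518 -0.312  0.738 -0.     2.785] F [0.454 0.325 0.187] w 85.29017659209333
[[276.941 290.244]]
```

View pics/w3.png

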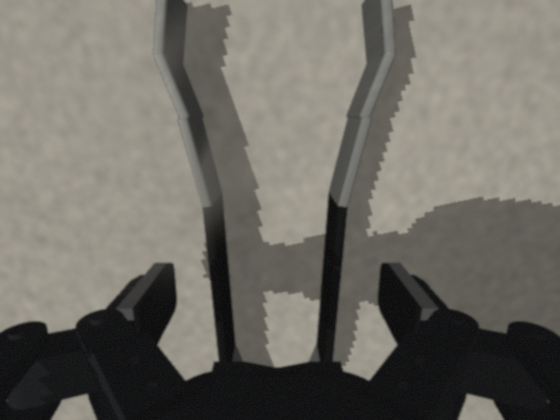

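>>> step_arm(motion=[[0, 0, 0.3, 0, 0, 0, 40], [0, 0, 0.5, 0, 0, 0, 60], [0, 0, 0.7, 0, 0, 0, 75], [0, 0, 0.7, 0, 0, 0, 85], [0, 0, 0.7, 0, 0, 0, 90], [0, 0, 0.7, 0, 0, 0, 95], [0, 0, 0.7, 0, 0, 0, 100], [0, 0, 0.7, 0, 0, 0, 103], [0, 0, 0.7, 0, 0, 0, 105], [0, 0, 0.7, 0, 0, 0, 105]])

```text
t: 3.3
ee_pos: [472.8, -305.9, 1.6]
eef_rot: [3.098, -0.516, 0.001]
force: [-0.6, 0.1, 4.7]
grip_width: 50.5
```

```bash
python3 - <<'E'
from h import *
row(472.5,-305.5,1,-0.33)
st()
capture("wrist");capture("wrist")
st(); m=camera_model("wrist"); im=capture("wrist")
cv2.imwrite("pics/w4.png",im[:,:,::-1])
E
```

```text
[np.float64(0.0), np.float64(-0.0), np.float64(0.7), 0, 0, 0.0] rows>= 0.16856549314702488
t 3.3 pos [ 472.849 -305.933    1.624] head -0.330060377235479 z [ 0.001 -0.001 -1.   ] q [-0.687  0.528 -0.32   0.722 -0.     2.785] F [-0.616  0.109  4.713] w 50.5465537397467
t 3.4 pos [ 472.835 -305.919    1.637] head -0.3300351244755671 z [ 0.001 -0.001 -1.   ] q [-0.687  0.527 -0.32   0.722 -0.     2.785] F [-1.711  1.187  5.083] w 50.446192407780494
```

View pics/w4.png

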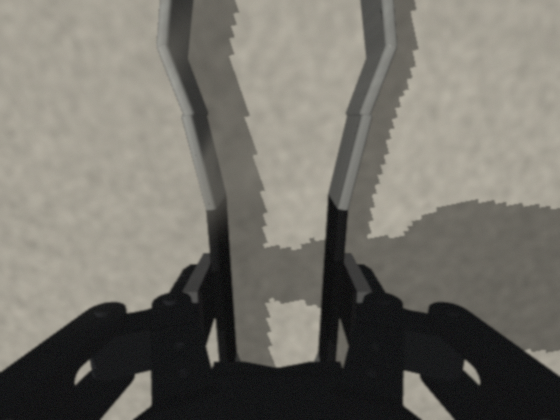

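>>> step_arm(motion=[[0, 0, 0, 0, 0, 0, 109], [0, 0, 0, 0, 0, 0, 112], [0, 0, 0, 0, 0, 0, 112], [0, 0, -0.3, 0, 0, 0, 112], [0, 0, -0.8, 0, 0, 0, 112], [0, 0, -1.5, 0, 0, 0, 112], [0, 0, -2.5, 0, 0, 0, 112], [0, 0, -3.5, 0, 0, 0, 112], [0, 0, -4.0, 0, 0, 0, 112], [0, 0, -4.0, 0, 0, 0, 112]])

```text
t: 4.28
ee_pos: [473.8, -306.6, 43.1]
eef_rot: [3.097, -0.516, 0.005]
force: [0.7, 0.1, -1.0]
grip_width: 48.2
```

```bash
python3 - <<'E'
from h import *
row(472.5,-305.5,41,-0.33)
st()
capture("wrist");capture("wrist")
st(); m=camera_model("wrist"); im=capture("wrist");np.savez("w5m.npz",**m)
cv2.imwrite("pics/w5.png",im[:,:,::-1])
im=capture("side");cv2.imwrite("pics/s5.png",cv2.resize(im[100:220,200:400,::-1],None,fx=4,fy=4,interpolation=cv2.INTER_CUBIC))
E
```

```text
[np.float64(0.0), np.float64(-0.0), np.float64(-4.0), 0, 0, 0.0] rows>= 0.9585379338367827
t 4.28 pos [ 473.759 -306.587   43.051] head -0.3299472569760915 z [ 0.003 -0.002 -1.   ] q [-0.687  0.479 -0.275  0.813 -0.     2.785] F [ 0.746  0.062 -0.992] w 48.17944373810625
t 4.38 pos [ 472.8   -305.832   41.492] head -0.3299998270593181 z [ 0.001 -0.001 -1.   ] q [-0.687  0.481 -0.277  0.812 -0.     2.785] F [-0.201 -0.238 -1.212] w 47.927374082669296
```

View pics/w5.png

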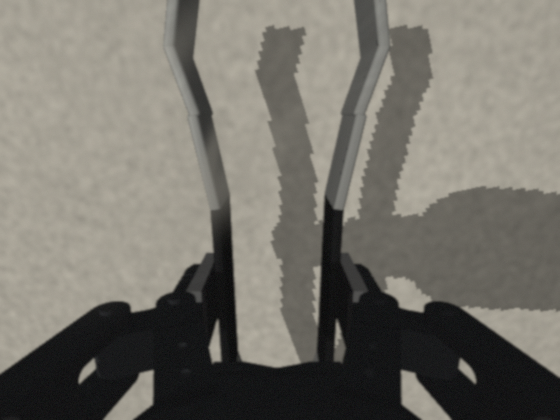

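View pics/s5.png

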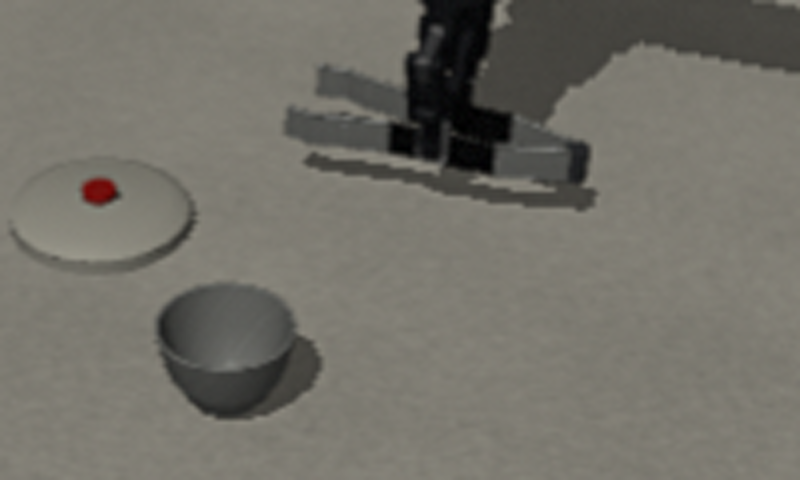

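```bash
python3 - <<'E'
from h import *
row(500,-120,160,0.25)
row(515,58,150,0.8)
m=camera_model("side")
for p in [(259,247)]: print(unproj(m,[p],34))
im=cv2.imread("pics/side0.png");cv2.imwrite("pics/s0z.png",cv2.resize(im[160:280,200:320],None,fx=5,fy=5,interpolation=cv2.INTER_CUBIC))
E
```

```text
[np.float64(-3.41), np.float64(-18.45), np.float64(-11.9), 0, 0, -0.58] rows>= 5.326684887053705
[np.float64(5.86), np.float64(-16.87), np.float64(1.0), 0, 0, -0.55] rows>= 4.4
[[587.91952164 142.49000748  34.        ]]
```

View pics/s0z.png

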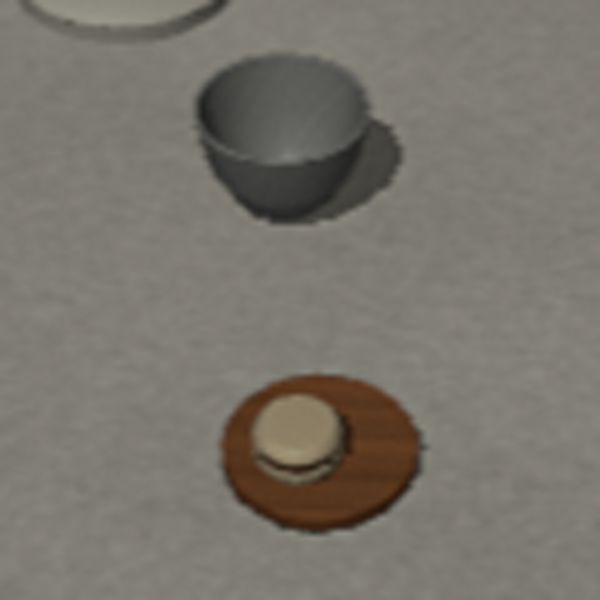

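>>> step_arm(motion=[[0, 0, -1.5, 0, 0, -0.03, 112], [-0.3, -1.5, -3.5, 0, 0, -0.08, 112], [-0.7, -3.7, -5.5, 0, 0, -0.15, 112], [-1.2, -6.3, -7.5, 0, 0, -0.22, 112], [-1.7, -9, -9.5, 0, 0, -0.3, 112], [-2.2, -11.7, -11, 0, 0, -0.38, 112], [-2.7, -14.4, -11.9, 0, 0, -0.46, 112], [-3.1, -16.7, -11.9, 0, 0, -0.53, 112], [-3.41, -18.45, -11.9, 0, 0, -0.58, 112], [-3.41, -18.45, -11.9, 0, 0, -0.58, 112]])

```text
t: 5.32
ee_pos: [499.7, -116.7, 159.7]
eef_rot: [-3.114, -0.4, 0.001]
force: [0.1, 0.2, -1.7]
grip_width: 48.1
```

>>> step_arm(motion=[[0.3, -0.9, 0.1, 0, 0, -0.03, 112], [0.9, -2.6, 0.2, 0, 0, -0.08, 112], [1.7, -4.9, 0.3, 0, 0, -0.16, 112], [2.6, -7.5, 0.5, 0, 0, -0.25, 112], [3.5, -10.1, 0.7, 0, 0, -0.33, 112], [4.4, -12.7, 0.8, 0, 0, -0.41, 112], [5.1, -14.7, 0.9, 0, 0, -0.48, 112], [5.6, -16.1, 1.0, 0, 0, -0.53, 112], [5.86, -16.87, 1.0, 0, 0, -0.55, 112], [5.86, -16.87, 1.0, 0, 0, -0.55, 112]])

```text
t: 6.15
ee_pos: [514.8, 58.8, 149.4]
eef_rot: [-2.892, -1.225, 0.001]
force: [-0.1, -0.7, -1.5]
grip_width: 47.6
```

```bash
python3 - <<'E'
from h import *
st()
for i in range(5): capture("wrist")
st(); m=camera_model("wrist"); im=capture("wrist");np.savez("w6m.npz",**m);st()
cv2.imwrite("pics/w6.png",im[:,:,::-1])
im=capture("top");cv2.imwrite("pics/t6.png",cv2.resize(im[150:300,200:400,::-1],None,fx=4,fy=4,interpolation=cv2.INTER_CUBIC))
E
```

```text
t 6.15 pos [514.829  58.834 149.442] head 0.8013668897606694 z [-0.001  0.    -1.   ] q [-0.009  0.304 -0.241  1.027  0.     2.332] F [-0.101 -0.744 -1.512] w 47.57759733956563
t 6.4 pos [515.082  56.894 149.943] head 0.7979238036016632 z [-0. -0. -1.] q [-0.012  0.303 -0.241  1.027 -0.     2.331] F [ 0.032 -1.008 -0.612] w 47.78617774165585
t 6.45 pos [515.089  56.977 149.995] head 0.7980638307573396 z [ 0. -0. -1.] q [-0.012  0.303 -0.241  1.027 -0.     2.331] F [-0.353  0.05  -0.779] w 48.0979540858332
```

View pics/w6.png

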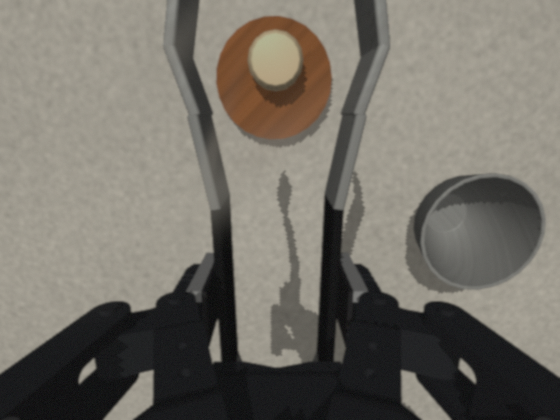

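View pics/t6.png

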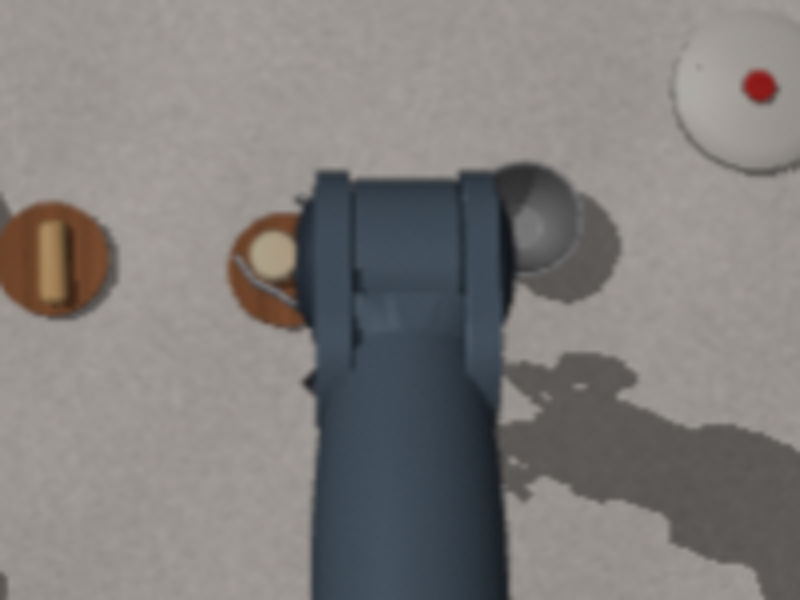

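```bash
python3 - <<'E'
from h import *
m=dict(np.load("w6m.npz")); np.set_printoptions(suppress=True,precision=1)
print("mac",unproj(m,[[275,58]],34),"cup",unproj(m,[[482,231]],60))
mt=camera_model("top")
print("top mac",unproj(mt,[[200+273/4,150+254/4],[240+108.5/3.8,150+243/3.8]],34),"cup",unproj(mt,[[240+347/3.8,150+206/3.8]],60))
ms=camera_model("side")
print("side mac",unproj(ms,[[259.6,245.6]],34), "cup",unproj(ms,[[200+285/5,160+107/5]],60))
X=unproj(m,[[165,45],[388,43],[210,205],[344,205]],174)
h=.798;f=np.array([np.cos(h),np.sin(h)]);l=np.array([-f[1],f[0]]);c=np.array([515.1,56.9])
print(np.c_[(X[:,:2]-c)@f,(X[:,:2]-c)@l])
E
```

```text
mac [[588.4 134.1  34. ]] cup [[612.6 -55.   60. ]]
top mac [[588.5 132.7  34. ]
 [587.1 131.8  34. ]] cup [[611.8 -60.1  60. ]]
side mac [[586.9 138.2  34. ]] cup [[608.7 -57.1  60. ]]
[[ 89.3  35.5]
 [ 90.1 -35. ]
 [ 37.1  23.9]
 [ 37.2 -24. ]]
```

```bash
python3 - <<'E'
from h import *
row(525.7,69.1,62,0.8)
E
```

```text
[np.float64(1.54), np.float64(-0.01), np.float64(8.8), 0, 0, 0.0] rows>= 2.1430039021322767
```

>>> step_arm(motion=[[0.1, 0, 0.5, 0, 0, 0, 112], [0.3, 0, 1.7, 0, 0, 0, 112], [0.6, 0, 3.2, 0, 0, 0, 112], [0.9, 0, 4.9, 0, 0, 0, 112], [1.2, 0, 6.6, 0, 0, 0, 112], [1.4, 0, 7.8, 0, 0, 0, 112], [1.54, -0.01, 8.5, 0, 0, 0, 112], [1.54, -0.01, 8.8, 0, 0, 0, 112], [1.54, -0.01, 8.8, 0, 0, 0, 112], [1.54, -0.01, 8.8, 0, 0, 0, 112]])

```text
t: 7.33
ee_pos: [526.0, 69.0, 62.4]
eef_rot: [2.893, 1.223, 0.001]
force: [0.3, -0.3, -1.0]
grip_width: 48.0
```

```bash
python3 - <<'E'
from h import *
for i in range(4): capture("wrist")
st(); m=camera_model("wrist"); im=capture("wrist");np.savez("w7m.npz",**m)
cv2.imwrite("pics/w7.png",im[:,:,::-1])
im=capture("side");cv2.imwrite("pics/s7.png",cv2.resize(im[160:310,180:380,::-1],None,fx=4,fy=4,interpolation=cv2.INTER_CUBIC))
print(proj(m,[588.2,133.5,34]))
E
```

```text
t 7.53 pos [526.402  69.018  62.81 ] head 0.7998603126805436 z [ 0.002 -0.    -1.   ] q [ 0.011  0.402 -0.342  0.825 -0.     2.353] F [-0.305  0.605 -1.625] w 47.95570633202992
[[275.784  67.977]]
```

View pics/w7.png

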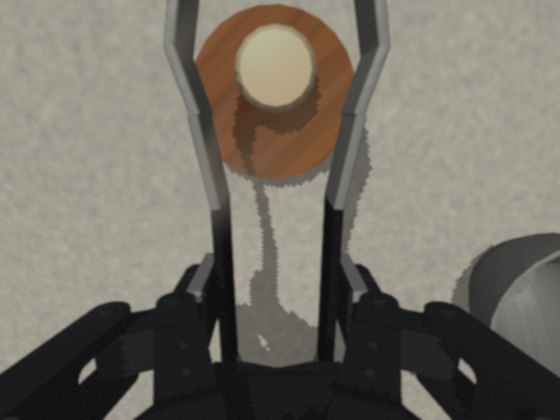

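View pics/s7.png

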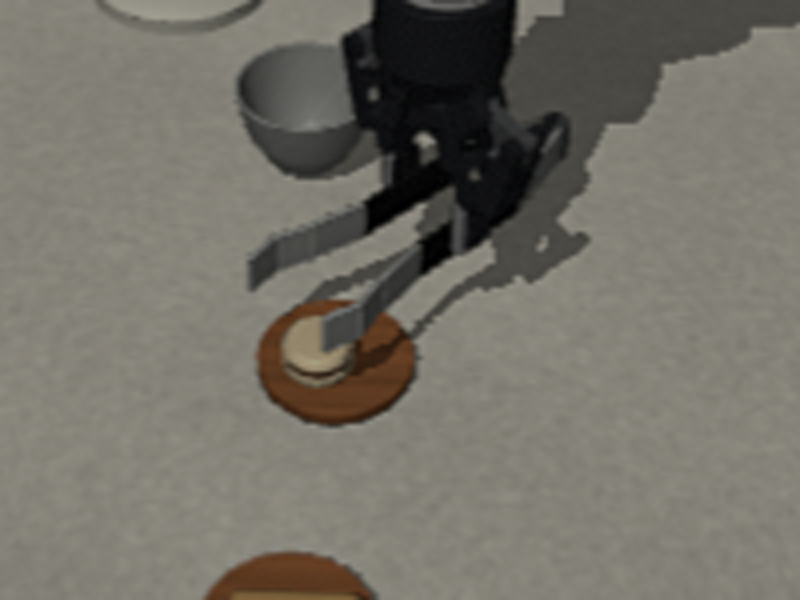

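>>> step_arm(motion=[[0, 0, 0.3, 0, 0, 0, 112], [0, 0, 0.9, 0, 0, 0, 112], [0, 0, 1.6, 0, 0, 0, 112], [0, 0, 2.3, 0, 0, 0, 112], [0, 0, 3.0, 0, 0, 0, 112], [0, 0, 3.6, 0, 0, 0, 112], [0, 0, 4.1, 0, 0, 0, 112], [0, 0, 4.4, 0, 0, 0, 112], [0, 0, 4.4, 0, 0, 0, 112], [0, 0, 4.4, 0, 0, 0, 112]])

```text
t: 8.47
ee_pos: [525.6, 69.1, 17.8]
eef_rot: [2.894, 1.223, -0.001]
force: [0.1, -0.2, -1.0]
grip_width: 48.2
```

```bash
python3 - <<'E'
from h import *
row(525.7,69.1,18,0.8)
for i in range(4): capture("wrist")
st(); m=camera_model("wrist"); im=capture("wrist");np.savez("w8m.npz",**m)
cv2.imwrite("pics/w8.png",im[:,:,::-1])
im=capture("side");cv2.imwrite("pics/s8.png",cv2.resize(im[160:310,180:380,::-1],None,fx=4,fy=4,interpolation=cv2.INTER_CUBIC))
E
```

```text
[np.float64(-0.0), np.float64(0.0), np.float64(4.4), 0, 0, 0.0] rows>= 1.0558514302133815
t 8.67 pos [526.194  69.117  18.414] head 0.8000449583185546 z [ 0.001 -0.    -1.   ] q [ 0.011  0.454 -0.395  0.721 -0.     2.353] F [ 0.061  0.698 -1.335] w 48.21524985369009
```

View pics/w8.png

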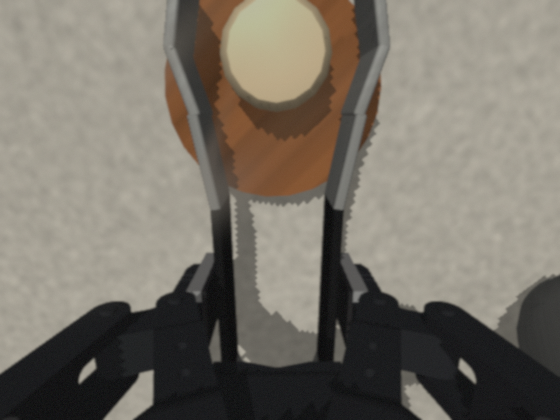

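View pics/s8.png

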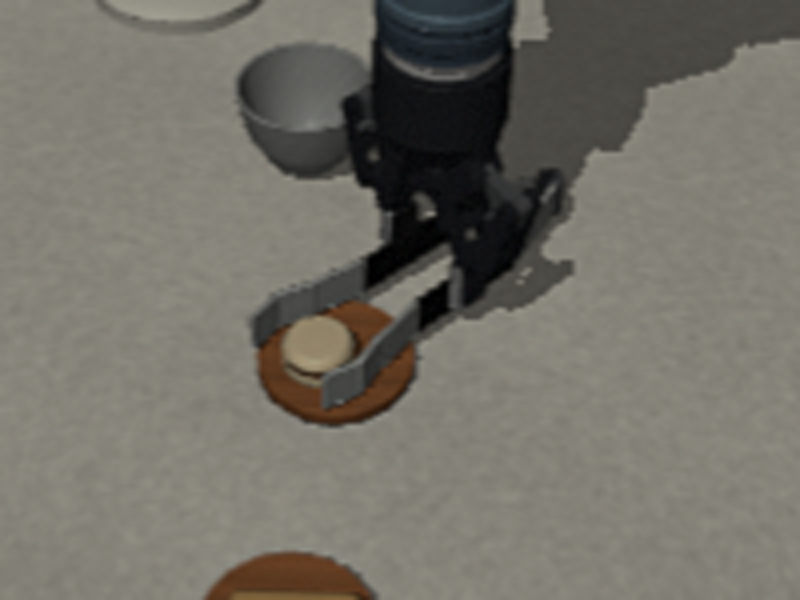

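>>> step_arm(motion=[[0, 0, 0, 0, 0, 0, 117], [0, 0, 0, 0, 0, 0, 122], [0, 0, 0, 0, 0, 0, 127], [0, 0, 0, 0, 0, 0, 132], [0, 0, 0, 0, 0, 0, 137], [0, 0, 0, 0, 0, 0, 142], [0, 0, 0, 0, 0, 0, 147], [0, 0, 0, 0, 0, 0, 152], [0, 0, 0, 0, 0, 0, 157], [0, 0, 0, 0, 0, 0, 160]])

```text
t: 9.6
ee_pos: [525.7, 69.1, 18.0]
eef_rot: [2.893, 1.223, -0.0]
force: [-0.2, 0.2, -1.5]
grip_width: 35.3
```

```bash
python3 - <<'E'
from h import *
for i in range(4): capture("wrist")
st(); m=camera_model("wrist"); im=capture("wrist");np.savez("w9m.npz",**m)
cv2.imwrite("pics/w9.png",im[:,:,::-1])
im=capture("side");cv2.imwrite("pics/s9.png",cv2.resize(im[160:310,180:380,::-1],None,fx=4,fy=4,interpolation=cv2.INTER_CUBIC))
E
```

```text
t 9.8 pos [525.695  69.1    17.955] head 0.8000096552621301 z [-0. -0. -1.] q [ 0.011  0.455 -0.396  0.721 -0.     2.353] F [-0.554 -0.041 -1.488] w 35.53582456835383
```

View pics/w9.png

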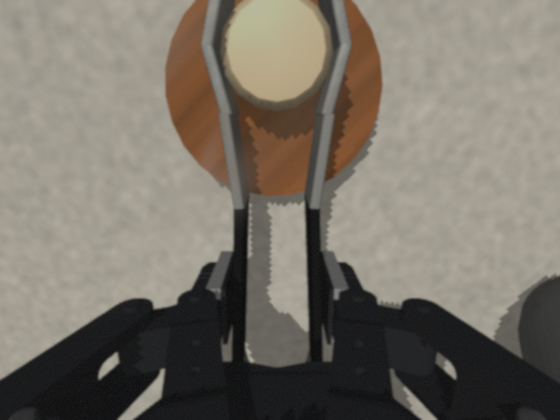

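View pics/s9.png

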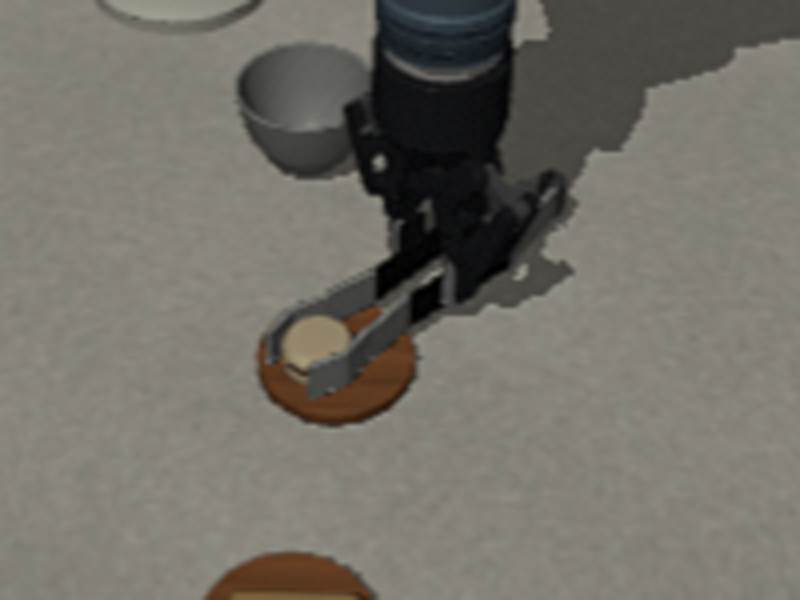

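>>> step_arm(motion=[[0, 0, 0, 0, 0, 0, 175], [0, 0, 0, 0, 0, 0, 175], [0, 0, -0.1, 0, 0, 0, 175], [0, 0, -0.4, 0, 0, 0, 175], [0, 0, -0.9, 0, 0, 0, 175], [0, 0, -1.5, 0, 0, 0, 175], [0, 0, -2.2, 0, 0, 0, 175], [0, 0, -3.0, 0, 0, 0, 175], [0, 0, -3.7, 0, 0, 0, 175], [0, 0, -4.0, 0, 0, 0, 175]], grip_force=25)

```text
t: 10.73
ee_pos: [526.8, 69.1, 59.7]
eef_rot: [2.893, 1.223, 0.003]
force: [0.2, 0.0, -1.7]
grip_width: 35.0
```

```bash
python3 - <<'E'
from h import *
row(525.7,69.1,58,0.8)
for i in range(4): capture("wrist")
st(); m=camera_model("wrist"); im=capture("wrist");np.savez("w10m.npz",**m)
cv2.imwrite("pics/w10.png",im[:,:,::-1])
im=capture("side");cv2.imwrite("pics/s10.png",cv2.resize(im[160:310,180:380,::-1],None,fx=4,fy=4,interpolation=cv2.INTER_CUBIC))
E
```

```text
[np.float64(-0.0), np.float64(0.0), np.float64(-4.0), 0, 0, 0.0] rows>= 0.9585372928287083
t 10.93 pos [525.708  69.105  58.002] head 0.8000104460174249 z [ 0. -0. -1.] q [ 0.011  0.407 -0.348  0.815 -0.     2.353] F [-0.771  0.754 -2.002] w 35.7910397651617
```

View pics/w10.png

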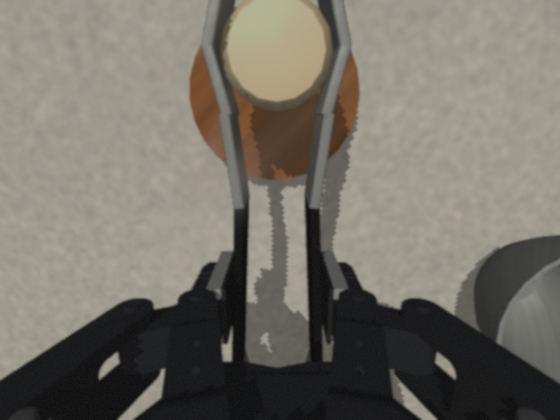

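View pics/s10.png

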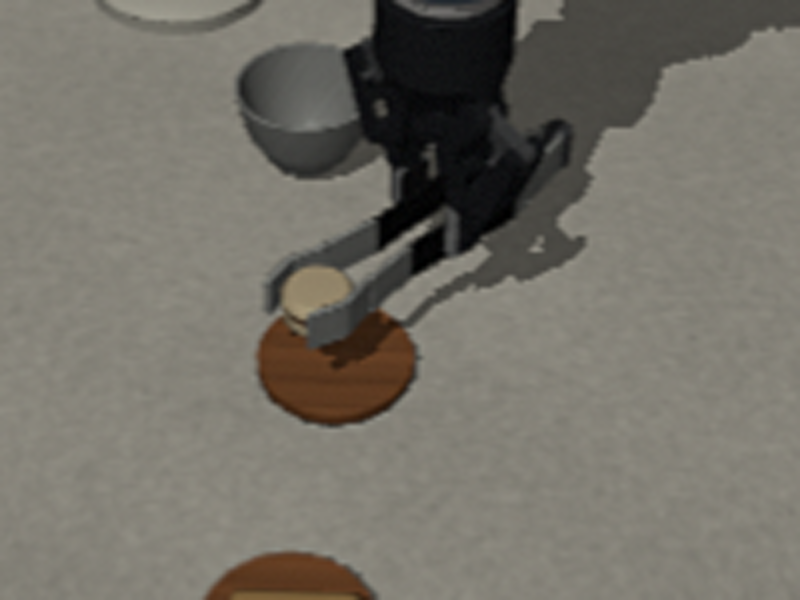

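```bash
python3 - <<'E'
from h import *
row(548.9,-122,115,0.8)
E
```

```text
[np.float64(-12.09), np.float64(14.98), np.float64(-5.7), 0, 0, 0.0] rows>= 4.814758358645305
```

>>> step_arm(motion=[[0, 0, -0.6, 0, 0, 0, 175], [0, 0, -1.8, 0, 0, 0, 175], [0, 0, -3.4, 0, 0, 0, 175], [-0.2, 0.3, -4.9, 0, 0, 0, 175], [-0.7, 0.9, -5.6, 0, 0, 0, 175], [-1.4, 1.8, -5.7, 0, 0, 0, 175], [-2.3, 2.9, -5.7, 0, 0, 0, 175], [-3.3, 4.1, -5.7, 0, 0, 0, 175], [-4.3, 5.3, -5.7, 0, 0, 0, 175], [-5.3, 6.6, -5.7, 0, 0, 0, 175]])

```text
t: 11.87
ee_pos: [535.4, -16.4, 114.0]
eef_rot: [-2.893, -1.223, 0.003]
force: [0.1, 0.0, -1.3]
grip_width: 35.5
```

>>> step_arm(motion=[[-1.0, 1.25, 0, 0, 0, 0, 175], [-2.0, 2.5, 0, 0, 0, 0, 175], [-3.0, 3.7, 0, 0, 0, 0, 175], [-4.0, 4.9, 0, 0, 0, 0, 175], [-4.9, 6.0, 0, 0, 0, 0, 175], [-5.7, 7.0, 0, 0, 0, 0, 175], [-6.3, 7.8, 0, 0, 0, 0, 175], [-6.7, 8.25, 0, 0, 0, 0, 175], [-6.79, 8.38, 0, 0, 0, 0, 175], [-6.79, 8.38, 0, 0, 0, 0, 175]])

```text
t: 12.7
ee_pos: [548.9, -122.2, 114.9]
eef_rot: [-2.894, -1.223, -0.0]
force: [0.6, 0.4, -0.5]
grip_width: 35.5
```

```bash
python3 - <<'E'
from h import *
for i in range(6): capture("wrist")
st(); m=camera_model("wrist"); im=capture("wrist");np.savez("w11m.npz",**m)
cv2.imwrite("pics/w11.png",im[:,:,::-1])
im=capture("side");cv2.imwrite("pics/s11.png",cv2.resize(im[100:250,180:380,::-1],None,fx=4,fy=4,interpolation=cv2.INTER_CUBIC))
im=capture("top");cv2.imwrite("pics/t11.png",cv2.resize(im[150:300,240:440,::-1],None,fx=4,fy=4,interpolation=cv2.INTER_CUBIC))
E
```

```text
t 13.0 pos [ 548.887 -121.371  115.024] head 0.8009234353926764 z [-0.  0. -1.] q [-0.33   0.411 -0.177  0.983  0.     2.01 ] F [-0.48   0.338 -0.853] w 35.681260959107014
```

View pics/w11.png

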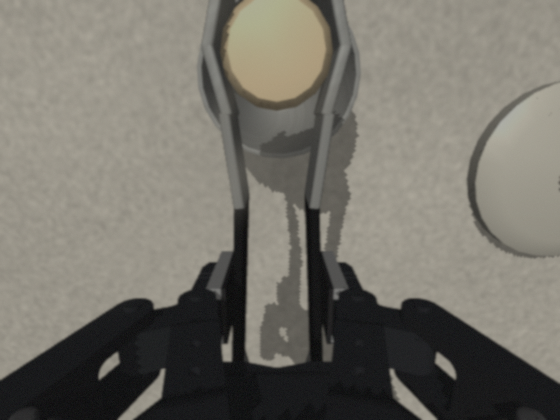

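View pics/s11.png

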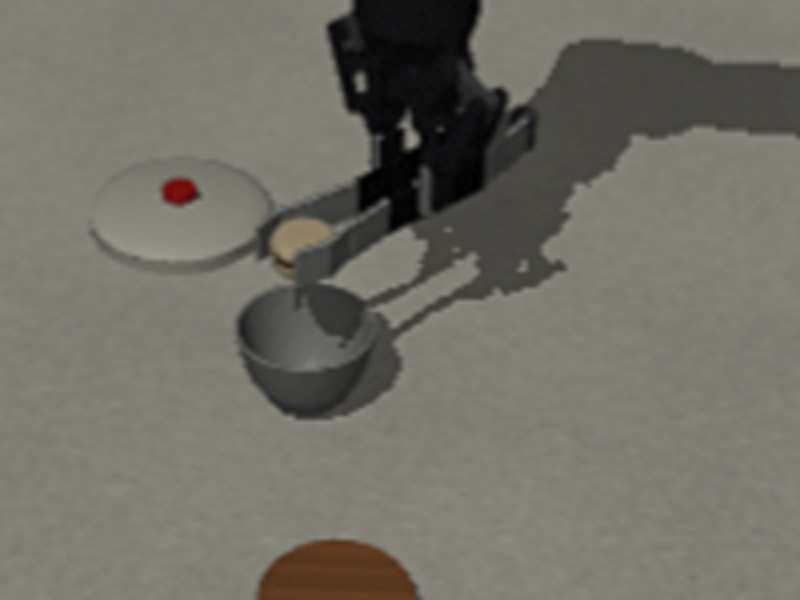

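View pics/t11.png

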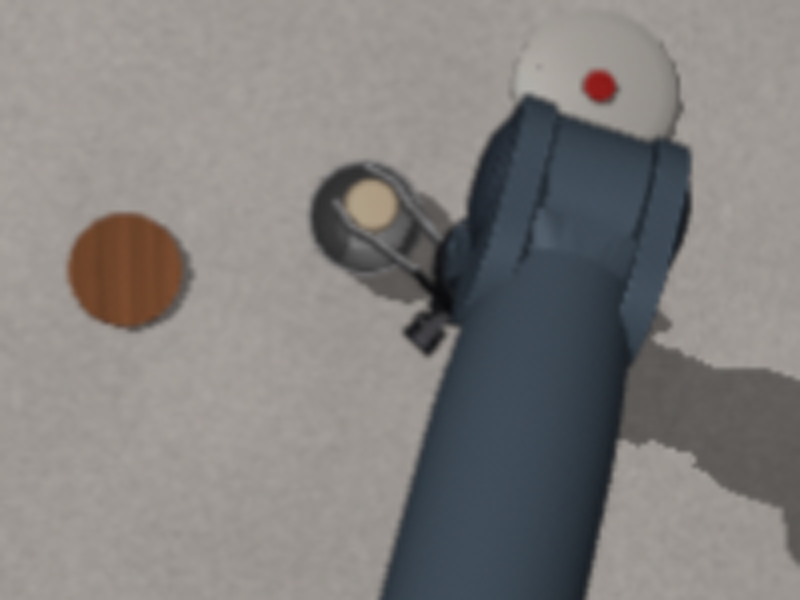

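```bash
python3 - <<'E'
from h import *
mt=camera_model("top");ms=camera_model("side");np.set_printoptions(suppress=True,precision=1)
for z in (116,126,136): print(z,unproj(mt,[[240+370/4,150+204/4]],z),unproj(ms,[[180+302/4,100+240/4]],z))
print(unproj(mt,[[240+366/4,150+216/4]],60),unproj(ms,[[180+306/4,100+325/4]],60))
m=dict(np.load("w11m.npz"));print(unproj(m,[[277,49]],130))
for i in range(6): capture("top")
st()
E
```

```text
116 [[613.8 -58.2 116. ]] [[612.6 -69.8 116. ]]
126 [[612.4 -57.2 126. ]] [[611.3 -56.  126. ]]
136 [[611.  -56.2 136. ]] [[609.9 -42.1 136. ]]
[[612.5 -60.7  60. ]] [[610.  -57.6  60. ]]
[[611.4 -56.8 130. ]]
t 13.45 pos [ 548.921 -121.962  114.983] head 0.8000474380491412 z [-0. -0. -1.] q [-0.331  0.412 -0.176  0.983 -0.     2.01 ] F [ 0.135  0.122 -1.066] w 35.11705612549962
```

```bash
python3 - <<'E'
from h import *
print(close_job()); st()
E
```

```text
the job is handed in; nothing more can be done
None
the job is handed in; nothing more can be done
```

I gripped the tongs at their plates and lowered the open tips around the macaron. I then squeezed them until the gripper stopped at about 35.5 mm (25 N grip setting), lifted, and carried the macaron over the cup. The job was handed in at about 13.5 s with the tongs still holding it.

My last checks before handing in:
- **Position over the cup:** the side and top cameras put the macaron at about (612, −57) mm. The cup's mouth measured (610 to 612, −58 to −61) mm, so it sits within about 4 mm of the cup's axis.
- **Height:** the macaron's top was at about 125 mm, so its centre was at about 114 mm and clear of the 60 mm rim.
- **At rest:** the arm had settled (TCP 548.9, −122.0, 115.0).
- **Cup and bystanders:** the cup stood upright where it started, and I saw no bystander moved. The beaker, bottle and sponge finger were not in the last cropped pictures, though the arm stayed well away from them.
- **Gripper and macaron:** they stayed about 90 mm apart in every picture. I have no direct reading of the contact forces between individual parts.

No checks failed. The cameras disagreed with each other by up to 5 mm on the cup and 6 mm on the macaron before the grasp, well inside the 30 mm tolerance. After I handed the job in, a final state read was refused, so I have no reading from the last second.

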